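# Turn over the bolt gauge and its backing board

### The arm

A 6-joint arm with a two-finger parallel gripper is mounted at the origin on the work surface. World frame = base frame: x ahead of the robot, y to its left, z up, the work surface at z = 0. Lengths are in m, angles in rad, forces in N, time in s.
With the tool pointing down it reaches from about 0.35 to 0.975 m from the base axis. Payload 4.9 kg.
Tool frame: the origin (TCP) lies at the centre of the arm's flange, where the gripper is bolted on; the fingertips stand 173 mm ahead of it and the grasp point (between the pads) lies 155 mm ahead of it (ctrl.finger_overhang is the distance from the TCP to the fingertips, in m); z points along the fingers, y is the direction in which the jaws open and shut (so a half turn about z gives the same grasp; the last joint's range is limited). The gripper opens to 85 mm and grips with 20 to 120 N. Pads are 22 mm wide; open, the fingers measure 114 mm over their backs; the gripper's body (76 mm by 85 mm) begins 54 mm behind the grasp point. The pads swing forward as they close: fully open they stand 13 mm farther back than shut.
Start: joints at [0.992, 0.053, 1.613, -0, 1.476, -0.119], TCP at [0.277, 0.56, 0.405] pointing down, gripper open.
Joint ranges: [-3.01, 3.01], [-1.01, 2.22], [0.06, 2.58], [-1.02, 4.17], [0.09, 2.62], [-3.14, 3.14]. Speed limits (rad/s): [2.57, 2.57, 3.14, 3.14, 3.14, 3.14].

### API

Orientations are given as a rotation vector (axis times angle).
In Python, from station import ctrl, eyes, spotter gives the robot as it stands.
- The arm moves only by the shell command python3 -m crank 'ROWS' [FORCE]. ROWS is JSON, a list of rows, each a list of 7 numbers: the turn, a rotation vector about the tool's x, y, z in rad, then the shift along the tool's x, y, z in mm, then the closure, from -1 (fully open) to 1 (shut). A call has 1 to 8 rows; each row shifts and turns the pose as measured when the row begins, along the tool's axes as they then stand; what a row does not reach is not made up. A row lasts 1/12 s, in which the tool goes at most 41.7 mm and 7.16 degrees, less where a joint would pass 70% of its speed; a pose out of reach is approached as far as the arm can. A call is refused whole if a number of a shift passes 41.7 or a number of a turn 0.125, either way. A call with a gripper value outside its range is refused whole. The fingers move at their own pace and stop on an object; FORCE is the grip in N (left out, the last holds). Time passes only in rows, so rows that do not move let the fingers close. It gives the time, the measured TCP pose, the force and the opening at its end, in the units of the state.
- ctrl.get_obs(): the state, without advancing time (a new reading comes with each control period).
- eyes.get_image(name): name is "scene" or "top"; returns a dict with "image" (420x560x3 uint8, red, green, blue), "vertical_fov" (degrees; the focal length in pixels is half the picture's height over the tangent of half this angle, whatever the lens; pixels are square), "cx", "cy" (the principal point, pixels), "dist" ([k1, k2, p1, p2, k3] as OpenCV has them; the pictures are not rectified), "rvec" (rotation vector, rad) and "tvec" (3), from world to camera coordinates, as OpenCV has them. Camera axes: x right, y down, z forward; pixel columns grow to the right and rows downward; lengths in m; the calibration is good to about 2 mm. A picture is of the moment at which its call begins. There is no depth.
- ctrl.finish_job(): hands the job in, once; it reports no verdict.
Trained networks look in a picture, given as the dict that the camera call returned (one of the last four; its "shot" number tells which), for a name from the list of things; names that differ only in an ending like _2 or _b are one class to them, and where a whole thing is asked for, a point or a joint stands for the part that bears it (a point fixed in the world has none). Each returns a list of dicts, best first, with "confidence" (0 to 1); they miss things now and then, are a little off and sometimes report something else, mostly with a low value. They report only what shows in the picture. A call takes as long as a camera call. They do not tell look-alikes from the thing itself.
- spotter.look_for(query, picture): "centre" ([x, y, z] in m, in world coordinates, good to about 4 mm: the middle of the surface that is visible of it).
- spotter.outline_of(query, picture): "region" (420x560 bool, what is visible of it).
- spotter.mark_of(query, picture): "centre" ([x, y, z] in m, in world coordinates, good to about 4 mm: a listed point, or the origin of a listed thing).
The state is a dict: "t": time; "q": joint angles; "dq": joint speeds; "effort": joint torques, N m; "tool_pos": TCP position; "tool_rot": TCP orientation; "contact_force": force on the tool from outside, world axes, zero at the start; "wrist_torque": the same for the moment, N m; "opening": finger opening in m.
Only numpy, scipy, OpenCV 4.12 (cv2) and the standard library are available. Lean on these libraries where they do the work, as an engineer would, in place of code of your own. Each camera call takes 0.05 s, during which the arm holds its last target.

### The job

Two bolt gauges, drilled metal plates each paired with a plywood board, lean on sloping rests. On one rest the gauge is hidden underneath its board: turn that pair over together, plate and board kept against each other, and set it back on the same rest, flat on the slope and home on the ledge, with the drilled plate now on top. Leave the other gauge alone.

Things in the scene. Friction and masses are not known exactly. Their poses are not given: they have to be found in the camera images.
- gauge_center (a point): Centre of the drilled aluminium plate to turn over, 130 (x) x 120 (y) x 6 mm (z), about 0.2 kg, on its rest's slope under its board. At the start x points down the slope (55 deg below level), z out of the slope, y level; turned over, z points into the slope. The pair is 18 mm thick, loose; its top 45 mm stand clear of the rest: pinch it there across its thickness, fingers pointing down the slope.
- board_center (a point): Centre of the plain plywood board lying on that plate, 130 mm (its x) by 120 mm (its y) by 12 mm (its z), 0.12 kg, its edges flush with the plate's. At the start its axes are parallel to the plate's and its centre is 9 mm further out along z; it is the only board that shows its full face.
- rest_seat (a point): Fixed grey metal rest of that pair, 100 mm high: point at mid-width where slope and ledge meet, 28 mm above the table. x points down the slope (55 deg below level), y along the ledge, z out of the slope. The slope is two rails 20 mm wide, 85 mm long, 78 mm apart, open between and behind; the ledge stands 26 mm out, 118 mm long. A pair lying home has its middle at x -65, y 0, z 9 mm.
- gauge2_center (a point): Centre of the other drilled plate, of the same size and axes, already on top of its board on a second rest of the same kind: to be left alone.
Mind the look-alikes: they are no part of the job. What is shaped like the part that bears board_center but orange or red is not meant.

How it is judged:
At the end, for the whole second after the job is handed in: Plate and board are both turned over and at rest on their own rest, square to it within 10 degrees: the board (lower) against the slope and the plate on top of it, both centred along the ledge within 20 mm and with the lower edge within 12 mm of the ledge (angle between each of gauge_center, board_center's own z axis and vertical above 2 rad and angle between the z axis of each of gauge_center, board_center and the z axis of rest_seat, either way round below 0.175 rad and angle between the x axis of each of gauge_center, board_center and the x axis of rest_seat, either way round below 0.175 rad and z of gauge_center in the frame of rest_seat between 0.011 and 0.023 m and z of board_center in the frame of rest_seat between 0 and 0.011 m and y of gauge_center in the frame of rest_seat between -0.02 and 0.02 m and y of board_center in the frame of rest_seat between -0.02 and 0.02 m and x of each of gauge_center, board_center in the frame of rest_seat above -0.077 m and linear speed of each of gauge, board below 0.02 m/s); the robot touches nothing.
It fails at once if plate and board come apart (centres more than 35 mm from each other) (distance between gauge_center and board_center above 0.035 m).
It fails at once if the other gauge is moved by more than 15 mm (distance of gauge2_center from where it was at the start of the episode above 0.015 m).
It also fails if it takes over 43 s, if anything falls off the work surface, if the arm or the gripper's body presses on something with over 40 N, if the wrist force passes 120 N, or if a joint passes its speed limit or range.

## Working session

There is one attempt and no reset: what is moved stays moved. The work goes in short steps, Python scripts to look and compute and a shell command to move; the robot and the scene stay as the last step left them, time stands still between calls to the robot, and variables do not carry over. Pictures are saved under pics/ and viewed, and the job is handed in when it is done.

```bash
ls -la; mkdir -p pics
python3 - <<'E'
from station import ctrl, eyes, spotter
import cv2,numpy as np
print(ctrl.get_obs(), ctrl.finger_overhang)
for n in ["scene","top"]:
    p=eyes.get_image(n)
    cv2.imwrite(f"pics/{n}0.png",p["image"][:,:,::-1])
    print({k:v for k,v in p.items() if k!="image"})
    for q in ["gauge_center","board_center","rest_seat","gauge2_center"]:
        print(n,q,[(np.round(d["centre"],4),round(d["confidence"],2)) for d in spotter.mark_of(q,p)])
    print('look',[(np.round(d["centre"],4),round(d["confidence"],2)) for d in spotter.look_for("board_center",p)])
E
```

```text
total 12
drwxr-xr-x  3 agent agent 4096 Dec  7 15:58 .
drwxr-xr-x 23 root  root  4096 Dec  7 15:58 ..
drwxr-xr-x  2 agent agent 4096 Dec  7 15:58 pics
{'t': 0.0, 'q': array([ 9.92035441e-01,  5.33685171e-02,  1.61428322e+00, -4.42442913e-06,
        1.47598916e+00, -1.19025240e-01]), 'dq': array([-2.45760035e-03, -9.83244893e-05, -1.12317380e-03, -6.29309584e-04,
       -8.62409572e-04,  9.38311029e-04]), 'effort': array([-7.76492088e-04, -3.93690205e+01, -3.70172954e+01, -2.58996879e-04,
        6.95940820e-03, -2.02031850e-05]), 'tool_pos': array([0.27718887, 0.55987747, 0.40346186]), 'tool_rot': array([-7.15648617e-01, -3.05827881e+00,  3.02522531e-03]), 'contact_force': array([0.29622736, 0.79182268, 1.20372893]), 'wrist_torque': array([ 0.02341852, -0.01147536, -0.00842092]), 'opening': 0.08543627770266433} 0.1734
{'vertical_fov': 45.12949248723023, 'cx': 276.6004798320009, 'cy': 208.53695932984562, 'dist': array([-0.03687019,  0.        ,  0.        ,  0.        ,  0.        ]), 'rvec': array([ 1.04667655,  2.21560759, -1.1846709 ]), 'tvec': array([ 0.27454066, -0.12617147,  1.
[... 492 characters left out ...]
ical_fov': 44.65722197722528, 'cx': 283.51435131502706, 'cy': 202.82836615853716, 'dist': array([-0.16224204,  0.        ,  0.        ,  0.        ,  0.        ]), 'rvec': array([ 2.21524715, -2.1633661 ,  0.07656319]), 'tvec': array([-0.01502006,  0.42813803,  1.06344945]), 'shot': 2}
top gauge_center []
top board_center [(array([0.2263, 0.2625, 0.0093]), 0.9), (array([0.5805, 0.1368, 0.0885]), 0.83), (array([ 0.3774, -0.1784,  0.0035]), 0.67)]
top rest_seat [(array([0.5937, 0.1146, 0.0268]), 0.75)]
top gauge2_center [(array([ 0.5835, -0.2004,  0.0879]), 0.55)]
look [(array([ 0.3783, -0.1777,  0.0112]), 0.89), (array([0.3491, 0.0732, 0.0103]), 0.65), (array([0.5769, 0.1398, 0.1017]), 0.57)]
```

View pics/scene0.png

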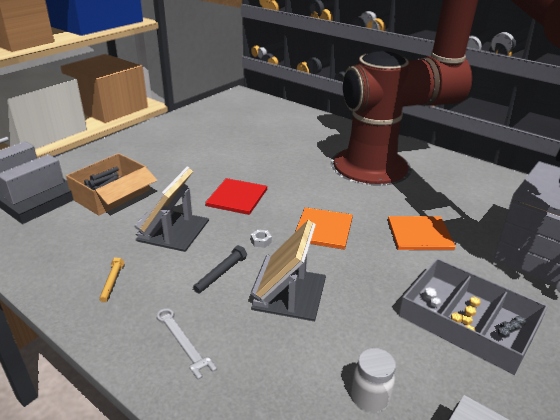

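View pics/top0.png

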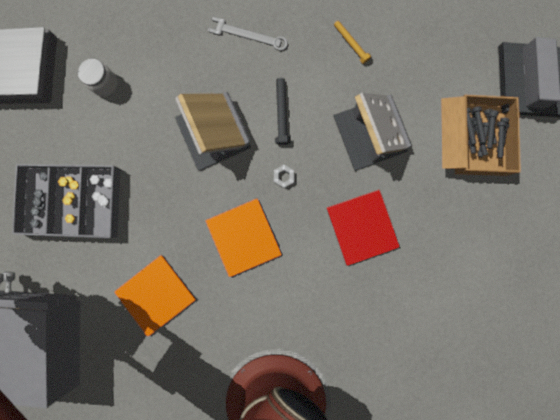

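Run:
```python
import cv2
a=cv2.imread("pics/scene0.png")[210:330,235:345]; b=cv2.imread("pics/top0.png")[80:180,165:260]
cv2.imwrite("pics/sc.png",cv2.resize(a,None,fx=5,fy=5,interpolation=cv2.INTER_CUBIC))
cv2.imwrite("pics/tc.png",cv2.resize(b,None,fx=6,fy=6,interpolation=cv2.INTER_CUBIC))
from station import ctrl
from scipy.spatial.transform import Rotation as R
o=ctrl.get_obs();q=o['q']
print(R.from_rotvec(o['tool_rot']).as_matrix().round(3))
for s in (1,-1):
  print((R.from_euler('ZYZYZ',[q[0],0,0,0,0][:0] or 'x') if 0 else R.from_euler('Z',q[0])*R.from_euler('Y',q[1]+q[2])*R.from_euler('Z',s*q[3])*R.from_euler('Y',q[4])*R.from_euler('Z',s*q[5])).as_matrix().round(3))
```

```text
[[-0.896  0.444  0.   ]
 [ 0.444  0.896  0.   ]
 [-0.     0.    -1.   ]]
[[-0.444 -0.896  0.   ]
 [-0.896  0.444  0.   ]
 [-0.    -0.    -1.   ]]
[[-0.643 -0.766  0.   ]
 [-0.766  0.643  0.   ]
 [-0.     0.    -1.   ]]
```

View pics/sc.png

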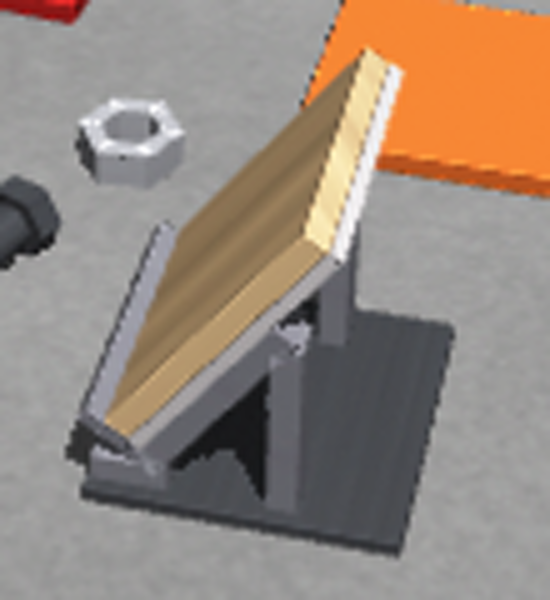

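View pics/tc.png

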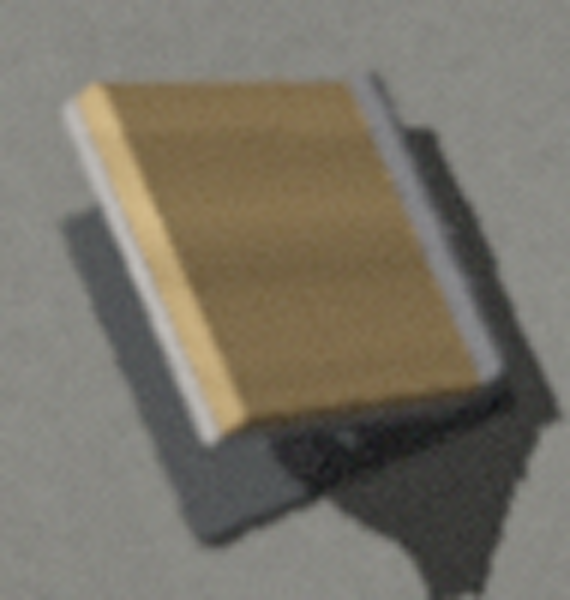

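```bash
cat > fit.py <<'E'
from station import ctrl, eyes, spotter
import cv2,numpy as np
from scipy.spatial.transform import Rotation as R
from scipy.optimize import least_squares
def K(p):
    f=210/np.tan(np.radians(p["vertical_fov"]/2)); return np.array([[f,0,p["cx"]],[0,f,p["cy"]],[0,0,1.]])
def proj(p,X): return cv2.projectPoints(np.array(X,float),p["rvec"],p["tvec"],K(p),p["dist"])[0].reshape(-1,2)
def restR(yaw):
    h=np.array([np.cos(yaw),np.sin(yaw),0]);a=np.radians(55)
    x=h*np.cos(a)-np.array([0,0,np.sin(a)]); z=h*np.sin(a)+np.array([0,0,np.cos(a)])
    return np.stack([x,np.cross(z,x),z],1)
E
python3 - <<'E'
from fit import *
S=eyes.get_image("scene");T=eyes.get_image("top")
c=lambda u,v,s,x0,y0:[(u+.5)/s-.5+x0,(v+.5)/s-.5+y0]
t=lambda u,v:c(u,v,6,165,80); s=lambda u,v:c(u,v,5,235,210)
L=.130
top=[((-L,.06,.018),t(103,85)),((-L,-.06,.018),t(247,420)),((-L,.06,0),t(66,107)),((-L,-.06,0),t(208,443))]
sc=[((-L,-.06,.018),s(370,50)),((-L,.06,.018),s(320,240)),((-L,-.06,0),s(403,70)),((-L,.06,0),s(340,262)),((0,.06,0),s(150,460))]
def res(v):
    M=restR(v[3]); o=v[:3]; r=[]
    for p,l in ((T,top),(S,sc)):
        r.append((proj(p,[M@np.array(a)+o for a,_ in l])-np.array([b for _,b in l])).ravel())
    return np.concatenate(r+[[(v[2]-.028)*500]])
f=least_squares(res,[.5935,.114,.028,-1.17])
print(f.x.round(4),np.degrees(f.x[3])); print(f.fun.round(1))
M=restR(f.x[3]);print(M.round(4)); np.save("rest.npy",f.x)
print('board',M@[-.065,0,.015]+f.x[:3])
print('gauge2 sep',)
E
```

```text
[ 0.5963  0.1154  0.0286 -1.1154] -63.90514701586119
[-0.8 -0.4  0.4  0.  -0.5  0.6  0.6  0.4 -0.1 -0.4 -2.  -0.4  0.6  1.
  2.1  1.1 -1.1 -1.   0.3]
[[ 0.2523  0.8981  0.3603]
 [-0.5151  0.4399 -0.7357]
 [-0.8192  0.      0.5736]]
board [0.58528842 0.13784682 0.09041577]
gauge2 sep
```

```bash
cat > plan.py <<'E'
from fit import *
v=np.load("rest.npy");M=restR(v[3]);o=v[:3]
def tgtR(s): return np.stack([np.cross(s*M[:,2],M[:,0]),s*M[:,2],M[:,0]],1)
def tcp(xg,zg,y=0): return o+M@np.array([xg-.155,y,zg])
E
python3 - <<'E'
from plan import *
ob=ctrl.get_obs();Rc=R.from_rotvec(ob['tool_rot']);p=ob['tool_pos']
for s in (1,-1):
    Rt=R.from_matrix(tgtR(s)); print(s,'rot in tool',(Rc.inv()*Rt).as_rotvec().round(3))
    for xg in (-.108,-.3):
        P=tcp(xg,.009); print(xg,P.round(3),'shift tool mm',(Rc.inv().apply(P-p)*1000).round(0))
        for d6 in (.1,):
            W=P-d6*M[:,0]; q1=np.arctan2(W[1],W[0])
            for pit in (1.5,1.8,2.1):
                A=(R.from_euler('ZY',[q1,pit]).inv()*Rt*R.from_euler('Z',-np.pi/2))
                e=A.as_euler('ZYZ'); print('  ',q1.round(2),pit,e.round(2))
E
```

```text
1 rot in tool [-0.333 -0.676  2.143]
-0.108 [0.533 0.244 0.249] shift tool mm [-369. -169.  156.]
   0.53 1.5 [-0.61  1.67  1.59]
   0.53 1.8 [-0.62  1.42  1.76]
   0.53 2.1 [-0.67  1.18  1.95]
-0.3 [0.485 0.343 0.406] shift tool mm [-282. -102.   -2.]
   0.71 1.5 [-0.6   1.77  1.74]
   0.71 1.8 [-0.59  1.53  1.91]
   0.71 2.1 [-0.62  1.28  2.08]
-1 rot in tool [ 0.567 -0.279 -0.886]
-0.108 [0.533 0.244 0.249] shift tool mm [-369. -169.  156.]
   0.53 1.5 [-0.61  1.67 -1.55]
   0.53 1.8 [-0.62  1.42 -1.38]
   0.53 2.1 [-0.67  1.18 -1.19]
-0.3 [0.485 0.343 0.406] shift tool mm [-282. -102.   -2.]
   0.71 1.5 [-0.6   1.77 -1.4 ]
   0.71 1.8 [-0.59  1.53 -1.23]
   0.71 2.1 [-0.62  1.28 -1.06]
```

```bash
cat > st.py <<'E'
import sys
from plan import *
def report(xg,s,zg=.009,y=0):
    ob=ctrl.get_obs();Rc=R.from_rotvec(ob['tool_rot']);p=ob['tool_pos']
    Rt=R.from_matrix(tgtR(s));P=tcp(xg,zg,y)
    print('t',round(ob['t'],2),'q',ob['q'].round(2),'F',ob['contact_force'].round(1),'open',round(ob['opening'],4))
    print('turn',(Rc.inv()*Rt).as_rotvec().round(3),'shift',(Rc.inv().apply(P-p)*1000).round(1))
    g=M.T@(p-o); print('grasp pt in rest mm',((M.T@(p+Rc.apply([0,0,.155])-o))*1000).round(1), 'tool z in rest',(M.T@Rc.apply([0,0,1])).round(3))
report(float(sys.argv[1]),int(sys.argv[2]),*(float(a) for a in sys.argv[3:]))
E
python3 -m crank '[[0.0567,-0.028,-0.0886,0,0,0,-1],[0.0567,-0.028,-0.0886,0,0,0,-1],[0.0567,-0.028,-0.0886,0,0,0,-1],[0.0567,-0.028,-0.0886,0,0,0,-1],[0.0567,-0.028,-0.0886,0,0,0,-1],[0.0567,-0.028,-0.0886,0,0,0,-1],[0.0567,-0.028,-0.0886,0,0,0,-1],[0.0567,-0.028,-0.0886,0,0,0,-1]]'; python3 st.py -0.25 -1
```

```text
t: 1.37
tool_pos: [0.278, 0.5597, 0.4061]
tool_rot: [-0.433, 2.9, -0.751]
contact_force: [-0.3, -0.1, 0.0]
opening: 0.0855
t 1.37 q [ 1.06  0.14  1.54 -0.4   1.79 -0.83] F [-0.3 -0.1  0. ] open 0.0855
turn [ 0.095 -0.047 -0.146] shift [-134.3 -236.4  185.7]
grasp pt in rest mm [-464.2  -96.5 -240.1] tool z in rest [ 0.994 -0.04  -0.098]
```

```bash
python3 -m crank '[[0.05,-0.024,-0.075,0,0,0,-1],[0.045,-0.023,-0.071,0,0,0,-1]]'; python3 st.py -0.25 -1
```

```text
t: 1.53
tool_pos: [0.278, 0.56, 0.406]
tool_rot: [-0.66, 2.793, -0.89]
contact_force: [0.3, -0.2, 0.1]
opening: 0.0854
t 1.53 q [ 1.07  0.15  1.53 -0.51  1.81 -0.99] F [ 0.3 -0.2  0.1] open 0.0854
turn [-0.005  0.002  0.008] shift [ -87.9 -233.8  214.9]
grasp pt in rest mm [-463.5  -89.9 -224.4] tool z in rest [1.    0.002 0.005]
```

```bash
python3 -m crank '[[0,0,0,-11,-29,27,-1],[0,0,0,-11,-29,27,-1],[0,0,0,-11,-29,27,-1],[0,0,0,-11,-29,27,-1],[0,0,0,-11,-29,27,-1],[0,0,0,-11,-29,27,-1],[0,0,0,-11,-29,27,-1],[0,0,0,-11,-29,26,-1]]'; python3 st.py -0.25 -1
```

```text
t: 2.2
tool_pos: [0.4994, 0.3206, 0.3644]
tool_rot: [-0.688, 2.781, -0.88]
contact_force: [0.2, -0.2, 0.4]
opening: 0.0852
t 2.2 q [ 0.55  0.04  1.73 -0.62  1.45 -1.41] F [ 0.2 -0.2  0.4] open 0.0852
turn [-0.002  0.017  0.024] shift [ 3.3 -2.2  0.2]
grasp pt in rest mm [-250.3    5.8    7. ] tool z in rest [1.    0.017 0.002]
```

```bash
python3 -m crank '[[-0.002,0.017,0.024,3.3,-2.2,0,-1],[0,0,0,0,0,35,-1],[0,0,0,0,0,35,-1],[0,0,0,0,0,20,-1]]'; python3 st.py -0.11 -1
python3 - <<'E'
from fit import *
a=[eyes.get_image(n)["image"] for n in("scene","top")]
cv2.imwrite("pics/a.png",np.hstack([cv2.resize(a[0][120:330,200:400],None,fx=2,fy=2),cv2.resize(a[1][40:250,100:300],None,fx=2,fy=2)])[:,:,::-1])
E
```

```text
t: 2.53
tool_pos: [0.5265, 0.2646, 0.2961]
tool_rot: [-0.627, 2.796, -0.877]
contact_force: [0.7, -0.1, -0.0]
opening: 0.0854
t 2.53 q [ 0.44  0.09  1.8  -0.64  1.3  -1.38] F [ 0.7 -0.1 -0. ] open 0.0854
turn [-0.     0.005 -0.016] shift [ 3.3  9.5 48.6]
grasp pt in rest mm [-158.6    3.7   18.6] tool z in rest [1.    0.005 0.   ]
```

View pics/a.png

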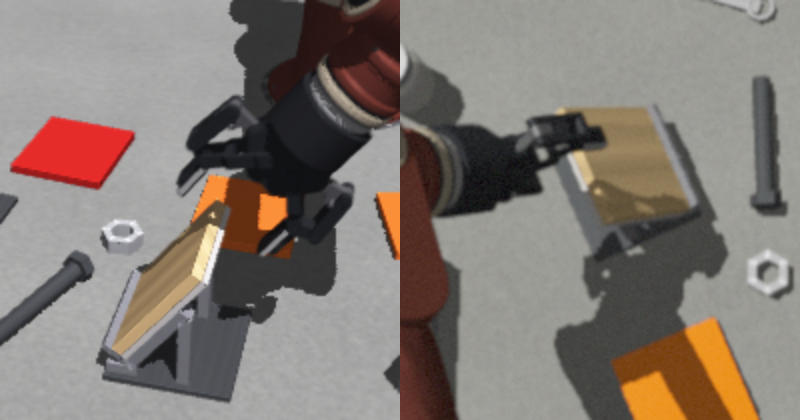

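```bash
python3 -m crank '[[0,0.005,-0.016,3,9,10,-1],[0,0,0,0,0,20,-1],[0,0,0,0,0,10,-1],[0,0,0,0,0,0,-1]]'; python3 st.py -0.11 -1
```

```text
t: 2.97
tool_pos: [0.5296, 0.2518, 0.2579]
tool_rot: [-0.653, 2.799, -0.881]
contact_force: [0.3, 0.1, 0.4]
opening: 0.0853
t 2.97 q [ 0.42  0.13  1.83 -0.65  1.24 -1.37] F [0.3 0.1 0.4] open 0.0853
turn [0.001 0.    0.003] shift [ 0.1 -1.9  9.9]
grasp pt in rest mm [-119.9    0.2    7. ] tool z in rest [ 1.     0.    -0.001]
```

```bash
python3 -m crank '[[0,0,0,0,-2,10,-1],[0,0,0,0,0,0,-1]]'; python3 st.py -0.11 -1
```

```text
t: 3.13
tool_pos: [0.5328, 0.2464, 0.2514]
tool_rot: [-0.655, 2.797, -0.88]
contact_force: [0.5, -0.4, -0.6]
opening: 0.0855
t 3.13 q [ 0.41  0.13  1.83 -0.65  1.22 -1.38] F [ 0.5 -0.4 -0.6] open 0.0855
turn [0.001 0.003 0.004] shift [ 0.6 -0.4  1. ]
grasp pt in rest mm [-111.     1.     8.4] tool z in rest [ 1.     0.003 -0.001]
```

```bash
python3 -m crank '[[0,0,0,0,0,0,1],[0,0,0,0,0,0,1],[0,0,0,0,0,0,1],[0,0,0,0,0,0,1],[0,0,0,0,0,0,1],[0,0,0,0,0,0,1]]' 30; python3 st.py -0.11 -1
```

```text
t: 3.63
tool_pos: [0.5336, 0.248, 0.255]
tool_rot: [-0.653, 2.792, -0.877]
contact_force: [1.2, -2.4, -2.3]
opening: 0.0176
t 3.63 q [ 0.41  0.13  1.83 -0.65  1.22 -1.38] F [ 1.2 -2.4 -2.3] open 0.0176
turn [0.001 0.008 0.002] shift [2.  0.7 4.6]
grasp pt in rest mm [-114.7    3.3    9.6] tool z in rest [ 1.     0.008 -0.001]
```

```bash
python3 -m crank '[[0,0,0,0,0,0,1],[0,0,0,0,0,0,1],[0,0,0,0,-3,-8,1],[0,0,0,0,-5,-15,1],[0,0,0,0,-5,-20,1],[0,0,0,0,-8,-20,1],[0,0,0,0,-8,-20,1],[0,0,0,0,-8,-20,1]]' 80; python3 st.py -0.28 -1 0.06
python3 - <<'E'
from fit import *
a=[eyes.get_image(n)["image"] for n in("scene","top")]
cv2.imwrite("pics/b.png",np.hstack([cv2.resize(a[0][120:330,200:400],None,fx=2,fy=2),cv2.resize(a[1][40:250,100:300],None,fx=2,fy=2)])[:,:,::-1])
E
```

```text
t: 4.3
tool_pos: [0.5167, 0.2729, 0.3544]
tool_rot: [-0.664, 2.814, -0.878]
contact_force: [0.8, -0.2, -2.6]
opening: 0.0172
t 4.3 q [ 0.46  0.02  1.76 -0.61  1.41 -1.46] F [ 0.8 -0.2 -2.6] open 0.0172
turn [ 0.01  -0.011  0.012] shift [ -1.3 -17.1 -67.1]
grasp pt in rest mm [-213.1   -4.    40.8] tool z in rest [ 1.    -0.011 -0.01 ]
```

View pics/b.png

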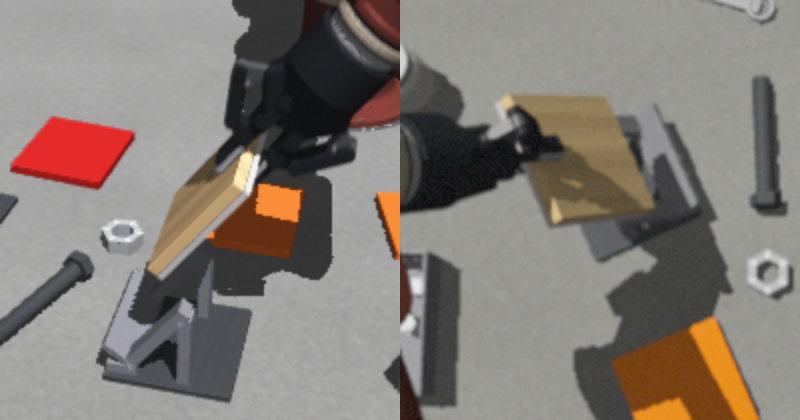

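```bash
python3 -m crank '[[0,0,0,0,-5,-20,1],[0,0,0,0,-5,-20,1],[0,0,0,0,-5,-15,1],[0,0,0,0,0,-5,1],[0,0,0,0,0,0,1]]'; 
python3 -m crank '[[0,0,0.05,0,0,0,1],[0,0,0.08,0,0,0,1],[0,0,0.11,0,0,0,1],[0,0,0.12,0,0,0,1],[0,0,0.12,0,0,0,1],[0,0,0.12,0,0,0,1],[0,0,0.12,0,0,0,1],[0,0,0.12,0,0,0,1]]';python3 st.py -0.28 1 0.06
```

```text
t: 4.82
tool_pos: [0.507, 0.2932, 0.4106]
tool_rot: [-0.666, 2.816, -0.873]
contact_force: [-0.2, -0.0, -2.4]
opening: 0.0172
t: 5.48
tool_pos: [0.5055, 0.2903, 0.3909]
tool_rot: [0.552, 2.666, -0.688]
contact_force: [0.1, -1.1, -2.4]
opening: 0.017
t 5.48 q [ 0.5  -0.    1.72 -0.59  1.5  -0.6 ] F [ 0.1 -1.1 -2.4] open 0.017
turn [-4.600e-02 -2.000e-03  2.288e+00] shift [-12.4  -5.8 -25.6]
grasp pt in rest mm [-254.9   -9.7   43.8] tool z in rest [ 0.999 -0.033 -0.017]
```

```bash
python3 -m crank '[[0,0,0.12,0,0,-6,1],[0,0,0.12,0,0,-6,1],[0,0,0.12,0,0,-6,1],[0,0,0.12,0,0,-5,1],[0,0,0.12,0,0,-4,1],[0,0,0.12,0,0,-4,1],[0,0,0.12,0,0,-4,1],[0,0,0.12,0,0,-4,1]]';python3 st.py -0.28 1 0.06
```

```text
t: 6.15
tool_pos: [0.4955, 0.3071, 0.4001]
tool_rot: [1.685, 1.977, -0.395]
contact_force: [-0.6, -0.2, -3.8]
opening: 0.0169
t 6.15 q [ 0.53  0.    1.7  -0.58  1.56  0.41] F [-0.6 -0.2 -3.8] open 0.0169
turn [-0.056  0.041  1.293] shift [-21.6  12.2  -7.3]
grasp pt in rest mm [-273.9  -15.8   32.8] tool z in rest [ 0.998 -0.062 -0.019]
```

```bash
python3 -m crank '[[-0.005,0.004,0.12,-3,2,-4,1],[-0.005,0.004,0.12,-3,2,-4,1],[-0.005,0.004,0.12,-3,2,-4,1],[-0.005,0.004,0.12,-2,3,-4,1],[-0.005,0.004,0.12,-2,3,-4,1],[-0.005,0.004,0.12,-1,3,-4,1],[-0.005,0.004,0.12,0,3,-4,1],[-0.005,0.004,0.12,0,3,-4,1]]';python3 st.py -0.28 1 0.06
python3 - <<'E'
from fit import *
a=[eyes.get_image(n)["image"] for n in("scene","top")]
cv2.imwrite("pics/c.png",np.hstack([cv2.resize(a[0][120:330,200:400],None,fx=2,fy=2),cv2.resize(a[1][40:250,100:300],None,fx=2,fy=2)])[:,:,::-1])
E
```

```text
t: 6.82
tool_pos: [0.5045, 0.3046, 0.4188]
tool_rot: [2.373, 0.925, 0.012]
contact_force: [0.1, -0.1, -2.1]
opening: 0.0174
t 6.82 q [ 0.52 -0.    1.67 -0.59  1.56  1.38] F [ 0.1 -0.1 -2.1] open 0.0174
turn [-0.022  0.035  0.3  ] shift [-3.1  7.9  5.1]
grasp pt in rest mm [-285.4   -5.1   49. ] tool z in rest [ 0.999 -0.038 -0.017]
```

View pics/c.png

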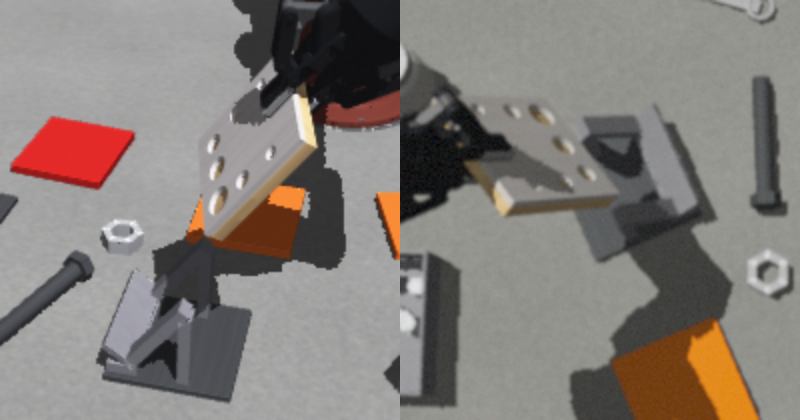

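```bash
python3 -m crank '[[-0.006,0.009,0.09,0,2,0,1],[-0.006,0.009,0.09,0,2,0,1],[-0.006,0.009,0.07,0,2,0,1],[0,0.005,0.03,0,2,0,1],[0,0,0,0,0,0,1]]';python3 st.py -0.25 1 0.035
```

```text
t: 7.33
tool_pos: [0.5083, 0.298, 0.4145]
tool_rot: [2.467, 0.614, 0.15]
contact_force: [-0.6, 0.1, -2.2]
opening: 0.0172
t 7.33 q [ 0.51 -0.    1.69 -0.6   1.52  1.64] F [-0.6  0.1 -2.2] open 0.0172
turn [-0.006  0.012  0.036] shift [ -0.2 -20.2  27.5]
grasp pt in rest mm [-277.4   -0.6   54.5] tool z in rest [ 1.    -0.012 -0.005]
```

```bash
python3 -m crank '[[-0.006,0.012,0.036,0,-6,5,1],[0,0,0,0,-8,20,1],[0,0,0,0,-8,20,1],[0,0,0,0,-6,20,1],[0,0,0,0,-4,10,1],[0,0,0,0,0,0,1],[0,0,0,0,0,0,1]]';python3 st.py -0.16 1 0.018
```

```text
t: 7.92
tool_pos: [0.514, 0.2813, 0.3252]
tool_rot: [2.469, 0.6, 0.162]
contact_force: [0.3, -0.3, -2.8]
opening: 0.0171
t 7.92 q [ 0.48  0.06  1.78 -0.62  1.37  1.72] F [ 0.3 -0.3 -2.8] open 0.0171
turn [-0.002  0.007  0.024] shift [ 1.2 -0.4 34.2]
grasp pt in rest mm [-194.2   -2.1   18.1] tool z in rest [ 1.    -0.007 -0.002]
```

```bash
python3 -m crank '[[-0.002,0.007,0.024,1,0,10,1],[0,0,0,0,0,5,1],[0,0,0,0,0,0,1],[0,0,0,0,0,0,1]]';python3 st.py -0.1147 1 0.012
python3 - <<'E'
from plan import *
a={n:eyes.get_image(n) for n in("scene","top")}
ob=ctrl.get_obs();Rc=R.from_rotvec(ob['tool_rot']);G=ob['tool_pos']+Rc.apply([0,0,.155])
# predicted pair corners: lower edge 114.7 ahead of grasp point, top 15.3 behind
im=[]
for n,(x0,y0) in (("scene",(230,150)),("top",(140,60))):
    p=a[n]; I=cv2.resize(p["image"][y0:y0+130,x0:x0+130],None,fx=4,fy=4,interpolation=cv2.INTER_CUBIC)[:,:,::-1].copy(); J=I.copy()
    for w,col in ((.009,(0,0,255)),(-.009,(255,0,0))):
        X=[G+Rc.apply([sx*.06,w,zz]) for sx,zz in ((1,-.0153),(1,.1147),(-1,.1147),(-1,-.0153))]
        q=(proj(p,X)-[x0,y0]+.5)*4-.5
        cv2.polylines(J,[q.round().astype(int)],True,col,1)
    im.append(J)
    cv2.imwrite(f"pics/d_{n}_raw.png",I)
cv2.imwrite("pics/d.png",cv2.resize(np.hstack(im),(800,400)))
cv2.imwrite("pics/d_s.png",im[0])
E
```

```text
t: 8.25
tool_pos: [0.5196, 0.2741, 0.3145]
tool_rot: [2.476, 0.573, 0.187]
contact_force: [0.7, -0.4, -3.1]
opening: 0.0169
t 8.25 q [ 0.46  0.07  1.79 -0.63  1.34  1.74] F [ 0.7 -0.4 -3.1] open 0.0169
turn [ 0.    -0.004 -0.002] shift [-1.2 -7.6 65.6]
grasp pt in rest mm [-180.3    1.6   19.6] tool z in rest [1.    0.004 0.   ]
```

View pics/d.png

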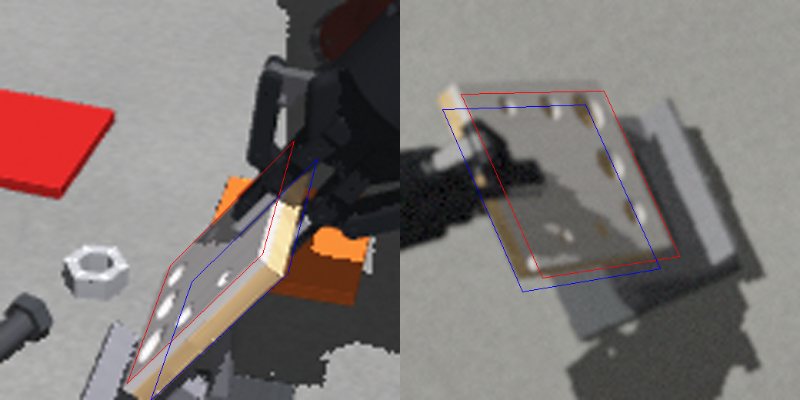

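View pics/d_s.png

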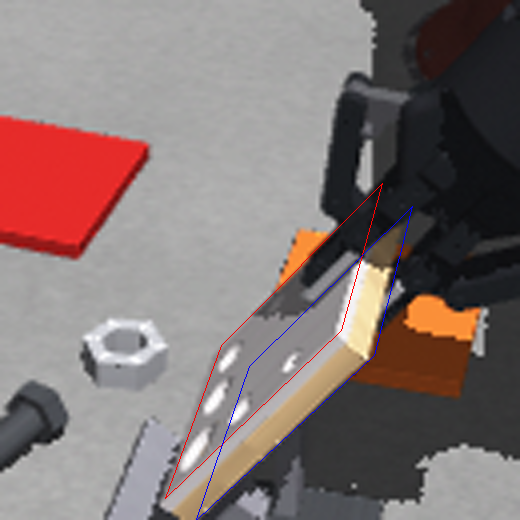

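Run:
```python
import cv2
a=cv2.imread("pics/d_top_raw.png"); cv2.imwrite("pics/d_t2.png",cv2.resize(a[60:400,20:400],(760,680))[:600])
b=cv2.imread("pics/d_scene_raw.png"); cv2.imwrite("pics/d_s2.png",cv2.resize(b[220:520,130:430],(600,600)))
```

```text
(no output)
```

View pics/d_t2.png

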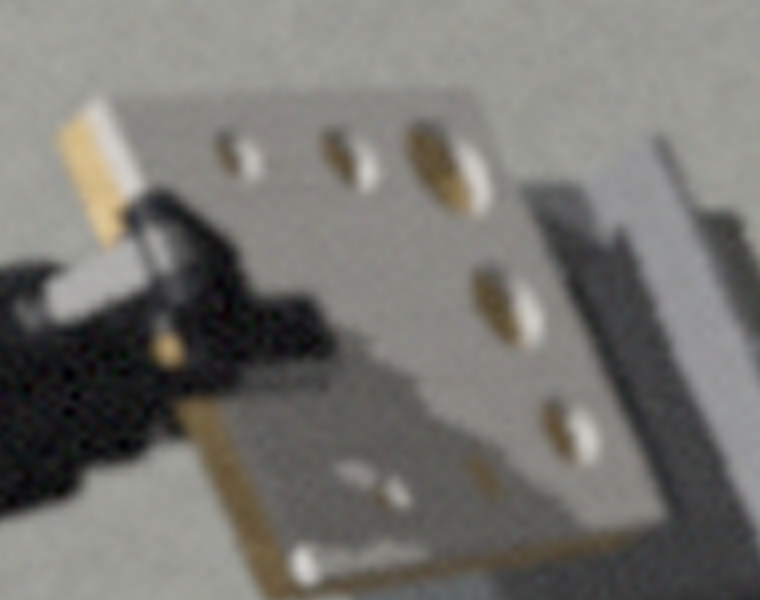

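View pics/d_s2.png

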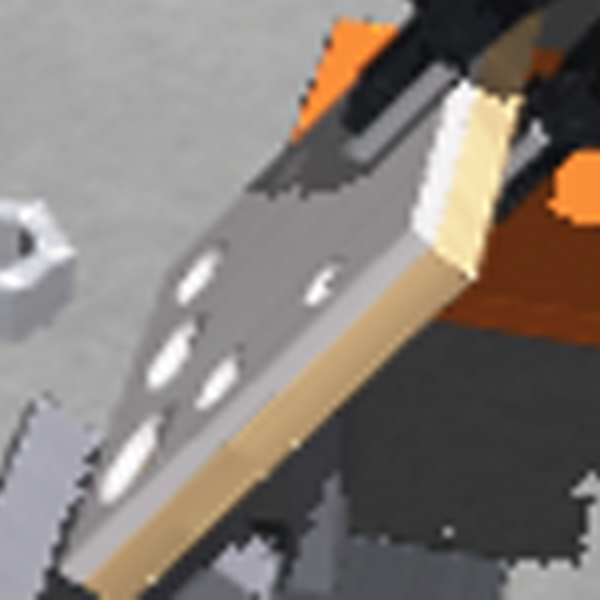

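```bash
cat > hand.py <<'E'
from plan import *
def run(a,obs,top,sc):
    Rc=R.from_rotvec(obs['tool_rot']);G=obs['tool_pos']+Rc.apply([0,0,.155])
    def res(v):
        r=[]
        Q=R.from_rotvec(v[3:6])
        for p,l in ((a["top"],top),(a["scene"],sc)):
            X=[G+Rc.apply(Q.apply([c[0],c[1],c[2]-.065])+v[:3]) for c,_ in l]
            r.append((proj(p,X)-np.array([b for _,b in l])).ravel())
        return np.concatenate(r+[v[3:6]*np.array([30,10,30])])
    f=least_squares(res,[0,0,.05,0,0,0]); return f
E
python3 - <<'E'
from hand import *
a={n:eyes.get_image(n) for n in("scene","top")}
t=lambda u,v:[((u+.5)/2+20)/4-.5+140,((v+.5)/2+60)/4-.5+60]
s=lambda u,v:[((u+.5)/2+130)/4-.5+230,((v+.5)/2+220)/4-.5+150]
w=.009;E=.13
top=[((.06,w,0),t(98,97)),((.06,w,E),t(487,92)),((-.06,w,E),t(668,518)),((.06,-w,0),t(60,128))]
sc=[((.06,w,0),s(413,232)),((.06,w,E),s(62,563)),((-.06,w,E),s(170,272)),((.06,-w,0),s(474,278))]
f=run(a,ctrl.get_obs(),top,sc);print(f.x.round(4));print(f.fun.round(1))
E
```

```text
[ 0.0074  0.0013  0.0487 -0.0027  0.0048  0.0158]
[ 1.3 -0.5 -0.8 -0.7  0.5  0.2 -0.1  0.5  0.  -0.3 -0.6  0.7  0.7 -0.8
  0.8  0.4 -0.1  0.   0.5]
```

```bash
python3 -m crank '[[0,-0.003,-0.002,-7,-5,5,1],[0,0,0,0,-2,15,1],[0,0,0,0,-1,15,1],[0,0,0,0,0,12,1],[0,0,0,0,0,4,1],[0,0,0,0,0,0,1],[0,0,0,0,0,0,1]]';python3 st.py -0.1147 1 0.012 -0.006
```

```text
t: 9.03
tool_pos: [0.5218, 0.2505, 0.267]
tool_rot: [2.476, 0.575, 0.185]
contact_force: [0.5, 0.3, -3.3]
opening: 0.0169
t 9.03 q [ 0.42  0.1   1.84 -0.65  1.25  1.76] F [ 0.5  0.3 -3.3] open 0.0169
turn [-0.001 -0.004 -0.001] shift [ 1.4  1.4 14. ]
grasp pt in rest mm [-128.7   -6.9   10.5] tool z in rest [ 1.     0.004 -0.001]
```

```bash
python3 -m crank '[[0,-0.004,0,0,0,5,1],[0,0,0,0,0,5,1],[0,0,0,0,0,2,1],[0,0,0,0,0,0,1]]';python3 st.py -0.1147 1 0.0096 -0.006
python3 - <<'E'
from fit import *
a=[eyes.get_image(n)["image"] for n in("scene","top")]
cv2.imwrite("pics/e.png",np.hstack([cv2.resize(a[0][180:330,230:350],(480,600)),cv2.resize(a[1][80:180,165:218],(318,600))])[:,:,::-1])
E
```

```text
t: 9.37
tool_pos: [0.5255, 0.2445, 0.2581]
tool_rot: [2.476, 0.573, 0.184]
contact_force: [-0.5, 0.5, -2.5]
opening: 0.017
t 9.37 q [ 0.41  0.11  1.84 -0.65  1.23  1.77] F [-0.5  0.5 -2.5] open 0.017
turn [-0.    -0.002 -0.002] shift [ 0.7 -1.6  2.7]
grasp pt in rest mm [-117.4   -6.4   11.1] tool z in rest [ 1.     0.002 -0.   ]
```

View pics/e.png

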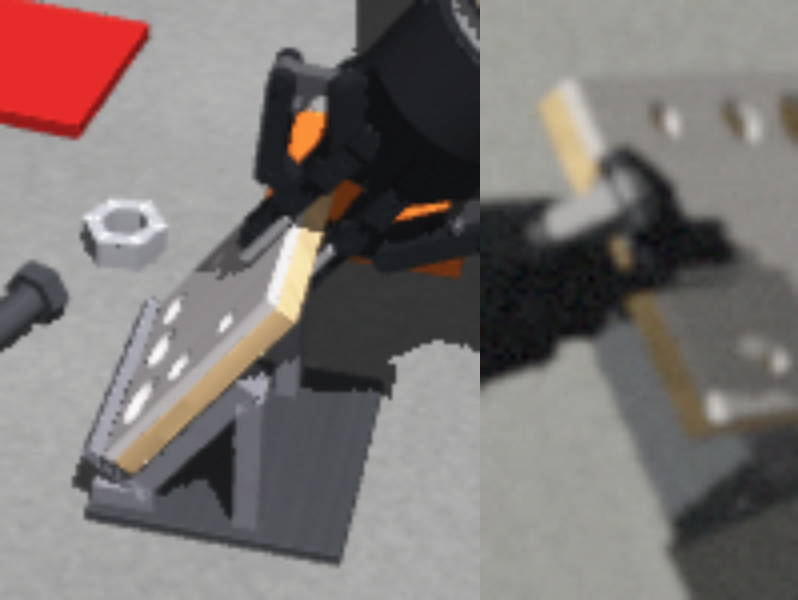

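```bash
python3 -m crank '[[0,0,0,0,-1.5,2,1],[0,0,0,0,0,1,1],[0,0,0,0,0,0,1]]';python3 st.py -0.1147 1 0.0096 -0.006
python3 -m crank '[[0,0,0,0,-1,2,1],[0,0,0,0,0,1,1],[0,0,0,0,0,0,1]]';python3 st.py -0.1147 1 0.0096 -0.006
```

```text
t: 9.72
tool_pos: [0.5261, 0.2449, 0.2562]
tool_rot: [2.477, 0.572, 0.187]
contact_force: [-1.3, 0.3, -2.6]
opening: 0.017
t 9.72 q [ 0.41  0.11  1.84 -0.65  1.23  1.77] F [-1.3  0.3 -2.6] open 0.017
turn [-0.001 -0.004 -0.003] shift [ 0.1 -0.4  1.2]
grasp pt in rest mm [-115.9   -5.5    9.9] tool z in rest [ 1.     0.004 -0.001]
t: 9.97
tool_pos: [0.5267, 0.2452, 0.2562]
tool_rot: [2.477, 0.569, 0.188]
contact_force: [-0.6, -0.4, -2.5]
opening: 0.0169
t 9.97 q [ 0.41  0.12  1.84 -0.65  1.23  1.77] F [-0.6 -0.4 -2.5] open 0.0169
turn [ 0.    -0.004 -0.005] shift [-0.6 -0.4  1.2]
grasp pt in rest mm [-115.9   -4.8   10. ] tool z in rest [1.    0.004 0.   ]
```

```bash
python3 -m crank '[[0,0,0,-1,-2,3,1],[0,0,0,0,-1,2,1],[0,0,0,0,0,1,1]]';python3 st.py -0.1147 1 0.0096 -0.006
python3 -m crank '[[0,0,0,0,-2,3,1],[0,0,0,0,-1,2,1],[0,0,0,0,0,1,1]]';python3 st.py -0.1147 1 0.0096 -0.006
```

```text
t: 10.22
tool_pos: [0.5276, 0.2458, 0.2552]
tool_rot: [2.475, 0.566, 0.196]
contact_force: [-4.6, 2.9, 2.8]
opening: 0.0171
t 10.22 q [ 0.41  0.12  1.84 -0.66  1.22  1.78] F [-4.6  2.9  2.8] open 0.0171
turn [ 0.003 -0.009 -0.009] shift [-1.7  0.3  0.4]
grasp pt in rest mm [-115.1   -3.     9.8] tool z in rest [1.    0.009 0.003]
t: 10.47
tool_pos: [0.5284, 0.2467, 0.2543]
tool_rot: [2.473, 0.561, 0.198]
contact_force: [-3.9, 2.8, 0.6]
opening: 0.0169
t 10.47 q [ 0.41  0.12  1.84 -0.66  1.22  1.79] F [-3.9  2.8  0.6] open 0.0169
turn [ 0.006 -0.008 -0.012] shift [-2.8  1.2 -0. ]
grasp pt in rest mm [-114.7   -1.9    9.4] tool z in rest [1.    0.008 0.006]
```

```bash
python3 -m crank '[[0,0,0,0,0,0,0.4],[0,0,0,0,0,0,0.2],[0,0,0,0,0,0,0],[0,0,0,0,0,0,-1],[0,0,0,0,0,0,-1],[0,0,0,0,0,0,-1]]' 20;python3 st.py -0.12 1 0.0096 -0.002
python3 - <<'E'
from fit import *
a=[eyes.get_image(n)["image"] for n in("scene","top")]
cv2.imwrite("pics/f.png",np.hstack([cv2.resize(a[0][180:330,230:350],(480,600)),cv2.resize(a[1][80:180,165:218],(318,600))])[:,:,::-1])
E
```

```text
t: 10.97
tool_pos: [0.5299, 0.2464, 0.2556]
tool_rot: [2.47, 0.561, 0.206]
contact_force: [-0.6, -0.5, 0.5]
opening: 0.0771
t 10.97 q [ 0.41  0.12  1.84 -0.67  1.22  1.79] F [-0.6 -0.5  0.5] open 0.0771
turn [ 0.01  -0.014 -0.013] shift [ 0.1 -0.3 -4.8]
grasp pt in rest mm [-115.3    0.2   11.5] tool z in rest [1.    0.014 0.01 ]
```

View pics/f.png

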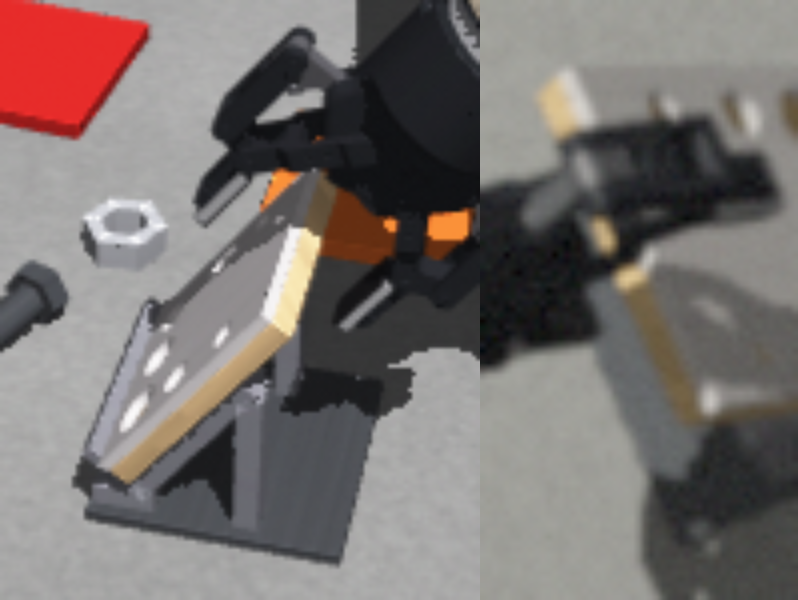

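```bash
python3 -m crank '[[0,0,0,0,0,-12,-1],[0,0,0,0,0,-25,-1],[0,0,0,0,0,-30,-1],[0,0,0,0,0,-35,-1],[0,0,0,0,0,-35,-1],[0,0,0,0,0,-35,-1],[0,0,0,0,0,-35,-1],[0,0,0,0,0,0,-1]]';python3 st.py -0.3 1 0.0096
python3 - <<'E'
from plan import *
a={n:eyes.get_image(n) for n in("scene","top")}
J={}
for n,(x0,y0,w,h,k) in (("scene",(235,200,115,120,5)),("top",(160,75,100,100,6))):
    I=cv2.resize(a[n]["image"][y0:y0+h,x0:x0+w],None,fx=k,fy=k,interpolation=cv2.INTER_CUBIC)[:,:,::-1].copy()
    cv2.imwrite(f"pics/g_{n}.png",I)
for n in a:
  for q in ["gauge_center","board_center","gauge2_center","rest_seat"]:
    print(n,q,[(np.round(d["centre"],4),(M.T@(np.array(d["centre"])-o)).round(3),round(d["confidence"],2)) for d in spotter.mark_of(q,a[n])])
E
```

```text
t: 11.73
tool_pos: [0.4701, 0.3582, 0.433]
tool_rot: [2.473, 0.561, 0.197]
contact_force: [0.7, -0.4, 0.4]
opening: 0.0853
t 11.73 q [ 0.63  0.    1.65 -0.61  1.6   1.77] F [ 0.7 -0.4  0.4] open 0.0853
turn [ 0.007 -0.008 -0.012] shift [ 6.3  1.4 33.3]
grasp pt in rest mm [-333.2   -5.3    8.9] tool z in rest [1.    0.008 0.007]
scene gauge_center []
scene board_center [(array([ 0.3784, -0.1759,  0.0047]), array([ 0.115, -0.324,  0.122]), 0.96), (array([0.2234, 0.2674, 0.0091]), array([-0.156, -0.268, -0.257]), 0.94), (array([0.3537, 0.0738, 0.0078]), array([-0.023, -0.236, -0.069]), 0.87)]
scene gauge2_center []
scene rest_seat [(array([0.5952, 0.1132, 0.0285]), array([ 0.001, -0.002,  0.001]), 0.81)]
top gauge_center [(array([0.5886, 0.1337, 0.0855]), array([-0.058,  0.001,  0.016]), 0.67)]
top board_center [(array([0.35  , 0.0749, 0.0051]), array([-0.022, -0.239, -0.072]), 0.95), (array([ 0.3794, -0.1779,  0.0047]), array([ 0.116, -0.324,  0.124]), 0.89), (array([0.2253, 0.2609, 0.0086]), array([-0.152, -0.269, -0.252]), 0.81)]
top gauge2_center [(array([ 0.5824, -0.2045,  0.0892]), array([ 0.112, -0.153,  0.265]), 0.62)]
top rest_seat [(array([0.5965, 0.1122, 0.0267]), array([ 0.003, -0.001,  0.001]), 0.92)]
```

View pics/g_scene.png

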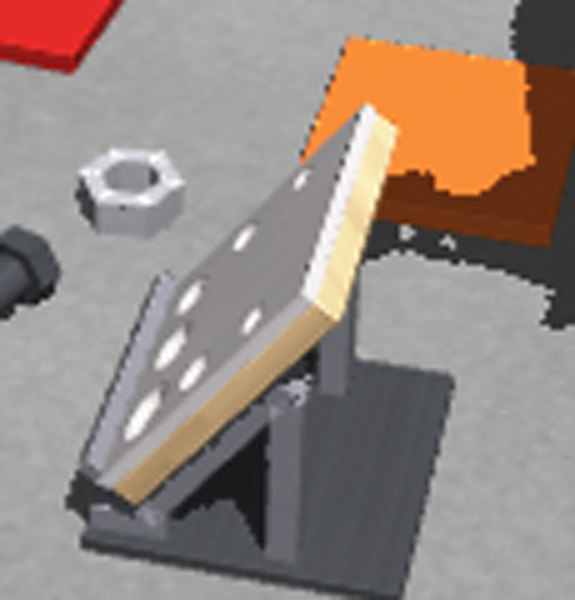

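View pics/g_top.png

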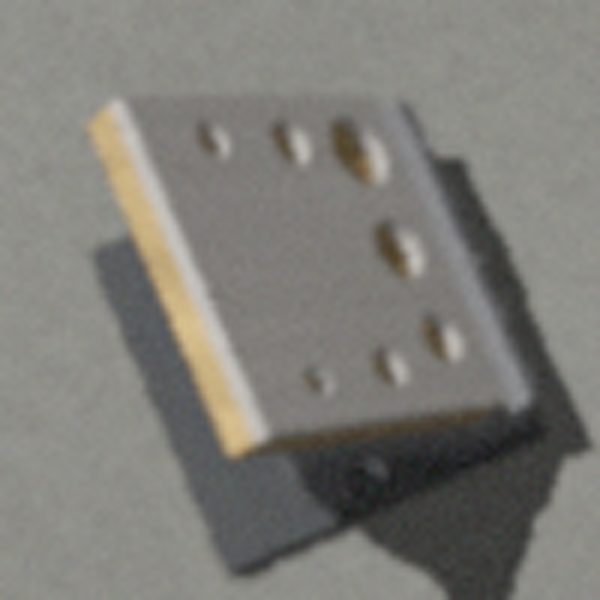

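Run:
```python
from plan import *
T=eyes.get_image("top");S=eyes.get_image("scene")
t=lambda u,v:[(u+.5)/6-.5+160,(v+.5)/6-.5+75]; s=lambda u,v:[(u+.5)/5-.5+235,(v+.5)/5-.5+200]
L=.065;w=.009
top=[((-L,.06,w),t(122,100)),((-L,-.06,w),t(268,440)),((-L,.06,-w),t(90,122)),((-L,-.06,-w),t(233,456))]
sc=[((-L,-.06,w),s(368,106)),((-L,.06,w),s(305,298)),((-L,-.06,-w),s(398,130)),((-L,.06,-w),s(335,320)),((L,.06,-w),s(130,503)),((L,.06,w),s(103,485))]
def res(v):
    Q=R.from_rotvec(v[3:]);r=[]
    for p,l in((T,top),(S,sc)):
        r.append((proj(p,[o+M@(Q.apply(c)+v[:3]) for c,_ in l])-np.array([b for _,b in l])).ravel())
    return np.concatenate(r+[v[3:]*20])
f=least_squares(res,[-.065,0,.009,0,0,0]);print(f.x.round(4));print(f.fun.round(1))
```

```text
[-0.0653  0.0046  0.0108  0.0116 -0.0099 -0.0094]
[ 0.7 -0.8  0.6 -0.9  0.1  0.2  0.2  0.6 -0.  -0.6 -0.5 -0.7  1.2  0.2
  1.5  0.9  0.9  1.1 -1.2 -0.8  0.2 -0.2 -0.2]
```

```bash
python3 -m crank '[[0,0,0,0,0,0,-1],[0,0,0,0,0,0,-1],[0,0,0,0,0,0,-1],[0,0,0,0,0,0,-1]]'; python3 -c "
from station import ctrl
print(ctrl.finish_job())"
```

```text
t: 12.67
tool_pos: [0.4714, 0.3544, 0.4231]
tool_rot: [2.468, 0.559, 0.178]
contact_force: [-0.1, 0.4, -0.1]
opening: 0.0852
the job is handed in; nothing more can be done
None
```

I turned the pair over and set it back on its own rest with the drilled plate on top. I then let go, backed off about 0.2 m up the slope and handed the job in at about 12.7 s. I pinched it at the top edge, lifted it clear, turned it half a turn about the finger axis and slid it down until it touched the ledge.

- **Position:** a final fit to the picture corners in both cameras puts the middle of the pair at x -65, y +5, z 11 mm in the rest frame. Home is -65, 0, 9. It is square to the rest within about 1 degree, and plate and board look flush.
- **Robot clear:** the gripper is open, and the contact-force reading at the end was about zero.
- **Other gauge:** I did not go near it. The network's readings of its position before and after differ by about 4 mm, which is within that reading's own error.
- **Checks that disagreed:**
  - The fit's z is about 2 mm above home. I put this down to calibration error.
  - The network put the plate about 7 mm further down the slope than the corner fit does, which is where the plate would be only if it had gone through the ledge. I trusted the fit.
  - The network no longer finds the turned board in either picture.

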